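# Load the dish reader by nudging

### The job

The small culture dish has been left lying flat on the deck of the dish reader's open tray: nudge it across the deck with the fingertips, never lifting it, until it drops over the rim and lies flat in its round well. Then push the tray fully shut, and press the start key on top of the reader down and let it go. Leave the other things on the bench where they are.

Things in the scene. Friction and masses are not known exactly. Their poses are not given: they have to be found in the camera images.
- dish_reader: Low white bench instrument, fixed, 250 mm wide, 165 mm deep; front ledge 72 mm high, a hood with a blank dark display rises from 65 mm behind the front face to 115 mm. Origin: on the bench below the middle of the front face; x points into the housing, y left along the front, z up. A 210 mm wide slot in the front takes the tray; its upper lip is 45.5 mm over the bench.
- dish_tray (a joint): How far the tray is out, m: 0 shut, 0.105 fully out, about 0.10 at the start. Slides along the reader's x with about 2 N friction and stays where left. Grey tray, 206 mm wide, 115 mm deep, level deck 34 mm over the bench, no side walls: round well on the left, plain deck on the right where the dish lies. A dish in the well passes under the slot's lip, one on the deck does not.
- well (a point): Centre of the floor of the round well in the tray, 25 mm over the bench. The well is 64.5 mm in diameter, 9 mm deep, its rim level with the deck. It moves with the tray, 45 mm left of the tray's middle line and 55 mm behind the front panel's outer face. Axes as the reader's.
- tray_panel (a point): Middle of the outer face of the tray's white front panel (the face to push), 31 mm over the bench, marked by a dark rubber pad. The panel is 210 mm wide, 8 mm thick, and stands from 13 to 49 mm over the bench. Moves with the tray; the reader's x points into the face.
- sample_dish: The dish to load: a round clear culture dish with pinkish agar, 61 mm in diameter, 16 mm high, 16 g, solid from above and at the side, lying flat on the tray's deck to the right of the well. Origin: centre of its underside (34 mm over the bench on the deck, 25 mm in the well); z is its axis.
- start_key (a joint): Travel of the start key, m: 0 released, 0.006 fully down; a spring pushes it back, about 5 N holds it fully down. It registers past half its travel.
- start_key_top (a point): Centre of the top face of the start key, a round dark key 24 mm in diameter on a small grey base on the right of the reader's front ledge, pressed straight down.
- spare_dish: Bystander: another dish of the same size, with beige agar, on the bench to the right of the reader. Origin: centre of its underside.
- beaker: Bystander: clear beaker, 52 mm in diameter, 70 mm high, on the bench to the right of the housing. Origin: centre of its underside.
- dropper_bottle: Bystander: small white bottle with a red cap, 30 mm in diameter, 63 mm high, to the left of the housing. Origin: centre of its underside.
- forceps: Bystander: steel forceps, 131 mm long, 5 mm high, lying to the left of the tray. Origin: its middle, at the underside; the length is along its y.
- pen: Bystander: black pen, 138 mm long, 13 mm high, lying in front of the tray to the right. Origin: its middle, at the underside; the length is along its x.
- lying_tube: Bystander: capped sample tube, about 98 mm long and 18 mm high, lying in front of the tray to the left. Origin: its middle, at the underside.
Things that resemble listed ones, but are neither listed nor needed, are in the scene too. What is meant by the sample_dish is not turquoise, and is the larger of those in its own colour.

How it is judged:
On the way, in this order (a step that is already met when the one before it is completed fails the run):
1. the dish has dropped into its well and lies flat in it, the tray still open (z of sample_dish in the frame of well between -0.003 and 0.0025 m and horizontal distance between sample_dish and well below 0.004 m and angle between sample_dish's own z axis and vertical below 0.06 rad and value of joint dish_tray above 0.06 m), for 0.2 s.
2. the tray is fully shut with the dish in its well (z of sample_dish in the frame of well between -0.003 and 0.0025 m and horizontal distance between sample_dish and well below 0.004 m and angle between sample_dish's own z axis and vertical below 0.06 rad and value of joint dish_tray below 0.004 m), for 0.2 s.
3. the start key is pressed down past half its travel, the tray shut (value of joint start_key above 0.003 m and value of joint dish_tray below 0.004 m), for 0.05 s.
At the end, for the whole second after the job is handed in: the dish lies flat (tilt under 0.06 rad) on the floor of its well (within 4 mm of its centre, underside at most 2.5 mm above the floor) and at rest, the tray is shut to within 4 mm, and the start key has come up again (under 1.5 mm) (all of step 2 and value of joint start_key below 0.0015 m and linear speed of sample_dish below 0.01 m/s); the robot touches nothing.
It fails at once if the dish is lifted: its underside more than 5 mm above the tray's deck (height (world z) of sample_dish above 0.039 m).
It fails at once if the dish is tipped up or overturned (more than 0.7 rad) (angle between sample_dish's own z axis and vertical above 0.7 rad).
It fails at once if the dish is pushed off the tray (height (world z) of sample_dish below 0.015 m).
It fails at once if the start key is pressed before the tray is shut (value of joint start_key above 0.003 m and value of joint dish_tray above 0.006 m).
It fails at once if a bystander (spare dish, beaker, dropper bottle, forceps, pen, lying tube) is moved more than 25 mm (distance of any of spare_dish, beaker, dropper_bottle, forceps, pen, lying_tube from where it was at the start of the episode above 0.025 m).
It also fails if it takes over 64 s, if anything falls off the work surface, if the arm or the gripper's body presses on something with over 40 N, if the wrist force passes 120 N, or if a joint passes its speed limit or range.

### The arm

A 7-joint arm with a two-finger parallel gripper is mounted at the origin on a cart in front of the work surface, level with it; the furniture and walls round the work are solid. World frame = base frame: x ahead of the robot, y to its left, z up, the work surface at z = 0. Lengths are in m, angles in rad, forces in N, time in s.
With the tool pointing down it reaches from about 0.425 to 0.95 m from the base axis. Payload 4.7 kg.
Tool frame: the origin (TCP) lies between the finger pads; the fingertips stand 25 mm ahead of it and the grasp point (between the pads) lies 6 mm ahead of it; x points along the fingers, z is the direction in which the jaws open and shut, and the axes are right-handed (so a half turn about x gives the same grasp; the last joint's range is limited). The gripper opens to 85 mm and grips with 20 to 120 N. Pads are 22 mm wide; open, the fingers measure 114 mm over their backs; the gripper's body (76 mm by 85 mm) begins 54 mm behind the grasp point. The pads swing forward as they close: fully open they stand 13 mm farther back than shut.
Start: joints at [-1.312, 0.469, -0.049, 1.532, 0.024, 1.141, -0.082], TCP at [0.192, 0.647, 0.256] pointing down, gripper open.
Joint ranges: [-2.59, 2.59], [-0.33, 1.99], [-1.39, 1.29], [0.1, 2.45], [-1.04, 4.18], [0.21, 1.99], [-2.66, 2.66]. Speed limits (rad/s): [2.57, 2.57, 3.14, 3.14, 3.14, 3.14, 3.14].

### API

Orientations are given as a 3x3 rotation matrix whose columns are the frame's x, y, z axes.
In Python, from rig import * gives the robot as it stands. Calls block until the motion is done:
- movep(position, orientation): joint-space move of the TCP to a pose.
- move_l(position, attitude=None, feed=0.15, until_force=None): straight line of the TCP; attitude=None keeps the orientation; feed is the mean speed in m/s. With until_force (N) it stops when the force on the tool has changed by that much, and returns True; else False.
- move_joints(angles): joint-space move.
- command_gripper(opening, newtons=None): finger opening in m; newtons is the grip in N (None keeps the last); returns when the fingers have stopped.
- sleep(seconds).
- inverse_kinematics(position, orientation): joint angles nearest the present ones, or None.
- sense(): the state.
- camera(name): name is "side" or "top" or "wrist"; returns (picture, depth): 420x560x3 uint8, red, green, blue; 420x560 float32, m along the optical axis (not along the pixel's ray), 0 where there is no reading.
- camera_params(name): a dict with "K" (3x3 intrinsics, pixels), "dist" ([k1, k2, p1, p2, k3] as OpenCV has them; the pictures are not rectified), "position" and "rotation" of the camera in the world; the wrist camera has in their place "tool_from_camera" (4x4, takes a point from camera to tool coordinates, whose origin is the TCP and whose axes are the tool frame's). Camera axes: x right, y down, z forward; pixel columns grow to the right and rows downward; lengths in m; the calibration is good to about 2 mm. A picture is of the moment at which its call begins: read the wrist's pose just before it. camera_params takes no time and is no camera call.
A pose or a line that the arm cannot do raises Unreachable and nothing moves.
- finish_job(): hands the job in, once; it reports no verdict.
The state is a dict: "time_s": time; "joint_pos": joint angles; "qd": joint speeds; "joint_efforts": joint torques, N m; "position": TCP position; "tcp_rot": TCP orientation; "wrist_force": force on the tool from outside, world axes, zero at the start; "ft_torque": the same for the moment, N m; "finger_gap": finger opening in m.
Only numpy, scipy, OpenCV 4.12 (cv2) and the standard library are available. Lean on these libraries where they do the work, as an engineer would, in place of code of your own. Each camera call takes 0.05 s, during which the arm holds its last target.

## Working session

There is one attempt and no reset: what is moved stays moved. The work goes in short steps, each a Python script; the robot and the scene stay as the last script left them, time stands still between calls to the robot, and variables do not carry over. Pictures are saved under pics/ and viewed, and the job is handed in when it is done.

```bash
ls; mkdir -p pics
python3 - <<'E'
from rig import *
import cv2, numpy as np
for n in ("top","side","wrist"):
    p,d=camera(n); cv2.imwrite(f"pics/{n}0.png",p[:,:,::-1]); np.save(f"pics/{n}0.npy",d)
    c=camera_params(n); print(n,{k:np.round(v,4).tolist() for k,v in c.items()})
s=sense(); print(s["time_s"],s["position"],s["tcp_rot"])
E
```

```text
pics
top {'K': [[504.822, 0.0, 269.6802], [0.0, 504.822, 204.2446], [0.0, 0.0, 1.0]], 'dist': [-0.1796, 0.0, 0.0, 0.0, 0.0], 'position': [0.4114, 0.0166, 1.235], 'rotation': [[-0.0019, -0.9936, 0.1126], [-1.0, 0.0019, -0.0003], [0.0001, -0.1126, -0.9936]]}
side {'K': [[416.7287, 0.0, 281.0607], [0.0, 416.7287, 209.9022], [0.0, 0.0, 1.0]], 'dist': [0.0184, 0.0, 0.0, 0.0, 0.0], 'position': [0.3568, 0.591, 0.6672], 'rotation': [[-0.9406, -0.238, 0.2423], [-0.3393, 0.6249, -0.7031], [0.0159, -0.7435, -0.6685]]}
wrist {'K': [[299.6527, 0.0, 277.012], [0.0, 299.6527, 208.5286], [0.0, 0.0, 1.0]], 'dist': [0.016, 0.0, 0.0, 0.0, 0.0], 'tool_from_camera': [[0.0006, -0.2606, 0.9654, -0.118], [-0.0001, -0.9654, -0.2606, 0.0671], [1.0, 0.0001, -0.0006, 0.0002], [0.0, 0.0, 0.0, 1.0]]}
0.15 [0.19144417 0.64686579 0.25548781] [[-3.83334028e-04 -9.58892461e-01  2.83769453e-01]
 [-1.48024653e-03  2.83769707e-01  9.58891319e-01]
 [-9.99998831e-01 -5.24730756e-05 -1.52817582e-03]]
```

View pics/top0.png

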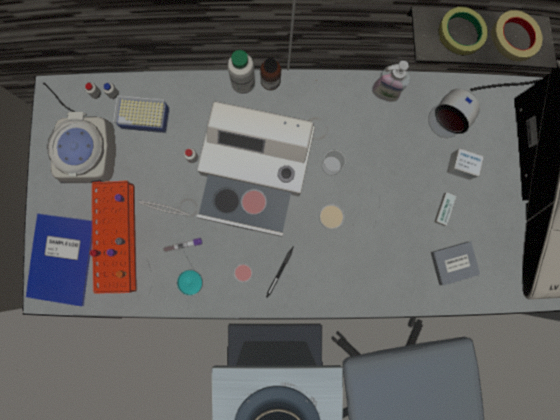

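View pics/side0.png

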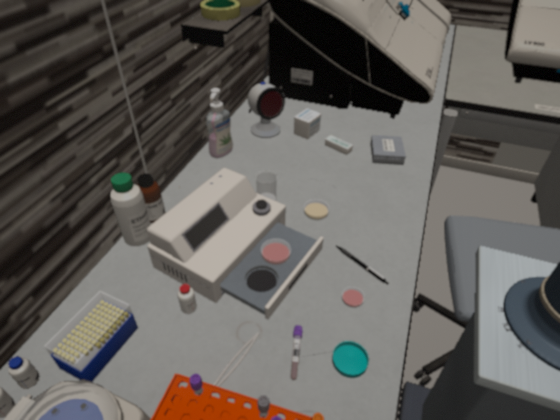

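The pink dish on the tray at top (254,202) is larger than the other pink one at (243,272) on the bench. The turquoise one at (190,282) is excluded. I'll confirm this in an enlarged crop and measure.

```bash
cat > h.py <<'E'
import numpy as np, cv2
from rig import *
def ray(n,uv,pose=None):
    c=camera_params(n)
    u=cv2.undistortPoints(np.array(uv,float).reshape(-1,1,2),c["K"],np.array(c["dist"])).reshape(-1,2)
    d=np.c_[u,np.ones(len(u))]
    if n=="wrist":
        p,R=pose; T=np.array(c["tool_from_camera"]); R=np.array(R)
        return np.array(p)+R@T[:3,3], d@(R@T[:3,:3]).T
    return np.array(c["position"]), d@np.array(c["rotation"]).T
def onz(n,uv,z,pose=None):
    o,d=ray(n,uv,pose); return o+d*((z-o[2])/d[:,2])[:,None]
def proj(n,P,pose=None):
    c=camera_params(n)
    if n=="wrist":
        T=np.array(c["tool_from_camera"]);R=np.array(pose[1])@T[:3,:3];o=np.array(pose[0])+np.array(pose[1])@T[:3,3]
    else: R=np.array(c["rotation"]);o=np.array(c["position"])
    q=(np.atleast_2d(P)-o)@R
    return cv2.projectPoints(q,np.zeros(3),np.zeros(3),c["K"],np.array(c["dist"]))[0].reshape(-1,2)
E
python3 - <<'E'
import cv2
i=cv2.imread("pics/top0.png"); cv2.imwrite("pics/topc.png",cv2.resize(i[90:300,170:360],None,fx=4,fy=2.857*1.4/1.4*1.0,interpolation=cv2.INTER_CUBIC) if 0 else cv2.resize(i[95:245,180:370],None,fx=4,fy=4,interpolation=cv2.INTER_CUBIC))
i=cv2.imread("pics/side0.png"); cv2.imwrite("pics/sidec.png",cv2.resize(i[165:315,140:340],None,fx=4,fy=4,interpolation=cv2.INTER_CUBIC))
E
```

```text
(no output)
```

View pics/topc.png

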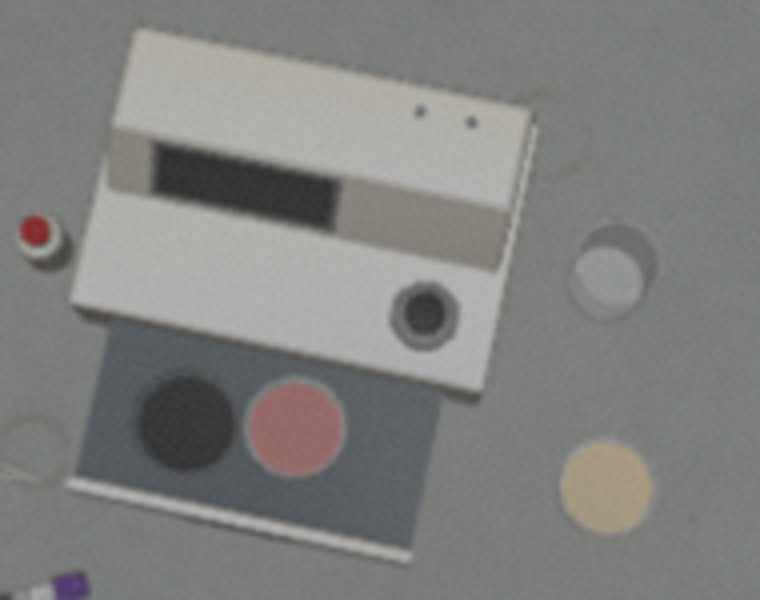

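View pics/sidec.png

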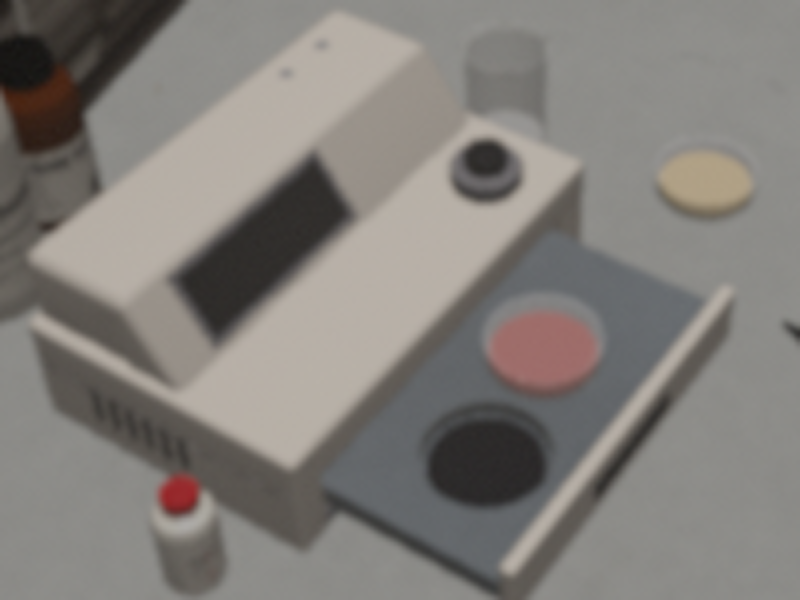

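Crop: the sample dish is at (297,428), about 100 px across, which matches the beige spare at 93 px, so it's full size. The well is at (187,423), the panel's outer top edge runs from (68,484) to (411,558), and the key is at (425,312).

Run:
```python
from h import *
f=lambda a:np.array(a,float)/4+[180-.375,95-.375]
g=lambda a:np.array(a,float)/4+[140-.375,165-.375]
def P(l,n,uv,z): r=onz(n,uv,z); print(l,r.round(4).tolist()); return r
p=P("panel top outer",'top',f([[66,489],[410,562]]),.049)
e=P("ledge front",'top',f([[72,303],[480,393]]),.072)
for q in(p,e):
    v=q[0]-q[1]; print(np.linalg.norm(v),np.degrees(np.arctan2(-v[0],v[1])))
w=P("well rim",'top',f([[187,423]]),.034)
d=P("dish top",'top',f([[297,428]]),.05)
k=P("key",'top',f([[426,313]]),.085)
print('side')
P("panel outer",'side',g([[518,592],[735,290]]),.049)
P("ledge",'side',g([[290,470],[582,165]]),.072)
P("well rim",'side',g([[487,455]]),.034)
P("dish top",'side',g([[544,342]]),.05)
P("key",'side',g([[487,155]]),.085)
P("key",'side',g([[487,155]]),.09)
D=np.load("pics/top0.npy");c=camera_params("top")
for l,u in(("key",f([426,313])),("base",f([400,312])),("dish",f([297,428])),("deck",f([400,450])),("ledge",f([250,270]))):
    o,dd=ray('top',[u]); x,y=np.round(u).astype(int); z=np.median(D[y-1:y+2,x-1:x+2]); print(l,(o+dd[0]*z).round(4))
```

```text
panel top outer [[0.516, 0.1904, 0.049], [0.4727, -0.0129, 0.049]]
ledge front [[0.6235, 0.1852, 0.072], [0.5697, -0.0535, 0.072]]
0.20782533089327887 -12.035410497159619
0.24464619425200465 -12.713354295522242
well rim [[0.557, 0.1201, 0.034]]
dish top [[0.552, 0.0536, 0.05]]
key [[0.6146, -0.0219, 0.085]]
side
panel outer [[0.5096, 0.1996, 0.049], [0.4702, -0.011, 0.049]]
ledge [[0.6221, 0.1901, 0.072], [0.5688, -0.0503, 0.072]]
well rim [[0.5549, 0.1234, 0.034]]
dish top [[0.5499, 0.0589, 0.05]]
key [[0.614, -0.0259, 0.085]]
key [[0.6118, -0.0206, 0.09]]
key [ 0.6128 -0.0216  0.0953]
base [ 0.6151 -0.0069  0.0857]
dish [0.5519 0.0536 0.0505]
deck [ 0.5405 -0.0076  0.0339]
ledge [0.643  0.0807 0.0704]
```

```bash
cat >> h.py <<'E'
well=np.array([.556,.1218]); dish=np.array([.551,.056])
yaw=np.radians(-12.4); X=np.array([np.cos(yaw),np.sin(yaw)]); Y=np.array([-X[1],X[0]])
def att(u):
    u=np.array([*u,0]);u/=np.linalg.norm(u); x=np.array([0,0,-1.]); return np.c_[x,u,np.cross(x,u)]
def snap(n,f):
    s=sense(); p,d=camera(n); cv2.imwrite("pics/"+f,p[:,:,::-1]); return (s["position"],s["tcp_rot"]),d
E
python3 - <<'E'
from h import *
u=(well-dish)/np.linalg.norm(well-dish); R=att(u); p=dish-u*.065
print(u,inverse_kinematics([*p,.18],R),inverse_kinematics([*p,.065],R))
movep([*p,.18],R); command_gripper(.03,20)
pose,d=snap("wrist","w1.png"); np.save("pics/w1.npy",d); np.save("pics/w1p.npy",np.c_[pose[0],pose[1]])
s=sense();print(s["time_s"],s["position"],s["finger_gap"],s["wrist_force"])
for l,P in(("well",[*well,.034]),("dish",[*dish,.05])): print(l,proj("wrist",[P],pose))
E
```

```text
[0.0757694  0.99712537] [-0.54211264  0.38588744  0.61469188  1.95014529 -0.28288667  0.89090381
  0.14199791] [-0.41493687  0.5447188   0.4638533   2.02386207 -0.38866964  0.65828455
  0.22677473]
3.425 [ 0.54608948 -0.00884085  0.18001146] 0.030109168385838315 [ 0.75509072 -0.34333237 -0.05339305]
well [[278.50974471  42.24142323]]
dish [[278.49649023 129.06146305]]
```

View pics/w1.png

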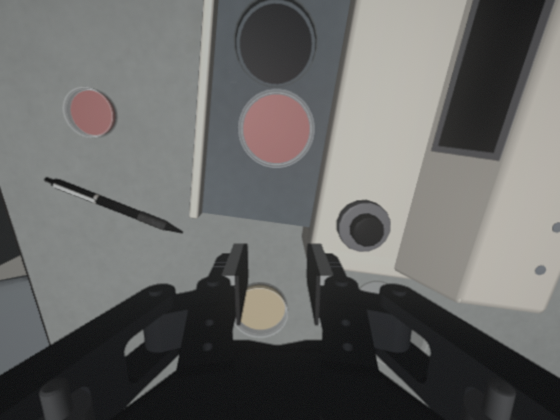

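The wrist picture shows the dish centre at (276,128) and the well at about (276,42), with the fingertips straddling column 276.5. The small pink dish is at (90,112) on the bench. This agrees with my estimates to within 2 px.

Run:
```python
from h import *
import cv2
a=np.load("pics/w1p.npy");pose=(a[:,0],a[:,1:])
print(onz("wrist",[[276.3,42]],.034,pose),onz("wrist",[[276.5,128]],.05,pose), onz("wrist",[[367,229]],.094,pose))
i=cv2.imread("pics/w1.png"); cv2.imwrite("pics/w1c.png",cv2.resize(i[0:180,190:390],None,fx=3.3,fy=3.3,interpolation=cv2.INTER_CUBIC))
```

```text
[[0.5542723  0.12210236 0.034     ]] [[0.54947179 0.05693594 0.05      ]] [[ 0.60894821 -0.01768456  0.094     ]]
```

View pics/w1c.png

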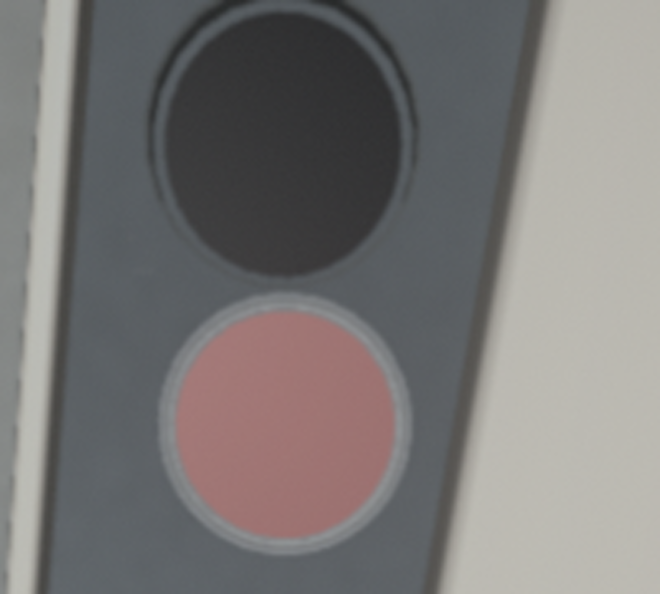

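```bash
cat >> h.py <<'E'
well=np.array([.5538,.122]); dish=np.array([.5495,.057])
E
python3 - <<'E'
from h import *
u=(well-dish)/np.linalg.norm(well-dish); R=att(u); p=dish-u*.056
move_l([*p,.09],R,feed=.1)
print(move_l([*p,.054],R,feed=.02,until_force=3))
s=sense();print(s["time_s"],s["position"],s["wrist_force"])
z=s["position"][2]+.003
move_l([*s["position"][:2],z],R,feed=.03)
pose,d=snap("wrist","w2.png");s=sense();print(s["position"],s["wrist_force"])
E
```

```text
True
5.8833 [0.54585152 0.0011107  0.05860746] [-0.80943309  0.91599671  4.53963388]
[0.54570684 0.00117914 0.06154035] [0.18095276 0.28309208 0.2560869 ]
```

View pics/w2.png

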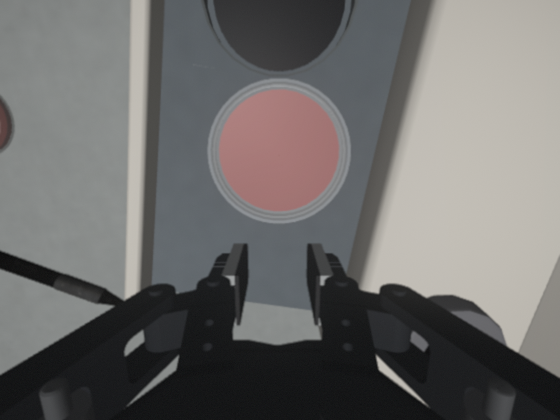

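Touch-down put the fingertips at z = 33.6 mm, which is the deck. In the picture the dish is at (279,150) and the fingers straddle column 276.5, so I'll shift 1 mm and push part of the way.

```bash
cat >> h.py <<'E'
u=(well-dish)/np.linalg.norm(well-dish); R=att(u); zp=.061; lat=R[:2,2]
E
python3 - <<'E'
from h import *
def at(s): return [*(well+lat*.001-u*s),zp]
move_l(at(.060+.058),R,feed=.04)
print(move_l(at(.052),R,feed=.03,until_force=12))
pose,d=snap("wrist","w3.png");s=sense();print(s["time_s"],s["position"],s["wrist_force"])
E
```

```text
False
8.8583 [0.55136696 0.0699699  0.06101343] [ 0.11429274 -0.0844268  -0.3248794 ]
```

View pics/w3.png

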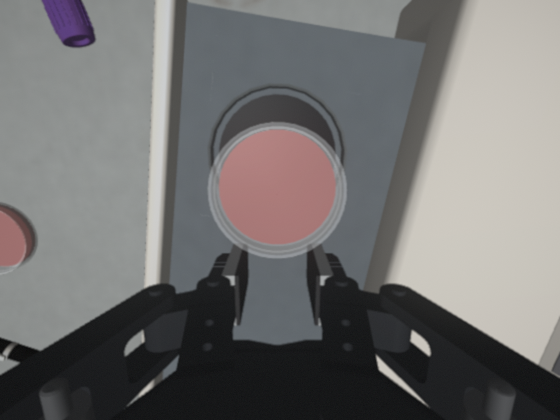

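The dish is at (277,190) and the well rim at (276.5,151), so they're laterally aligned. I'll continue the push to the well centre, stopping on force.

Run:
```python
from h import *
def at(s): return [*(well+lat*.001-u*s),zp]
s=sense();pose=(s["position"],s["tcp_rot"])
print(onz("wrist",[[276.5,151]],.034,pose),onz("wrist",[[277,190]],.05,pose),s["position"][:2]@u)
print(move_l(at(.0385),R,feed=.03,until_force=6))
pose,d=snap("wrist","w4.png");s=sense();print(s["time_s"],s["position"],s["wrist_force"])
```

```text
[[0.55364456 0.12544965 0.034     ]] [[0.55285171 0.10983659 0.05      ]] 0.1062127858506601
False
9.5083 [0.55219155 0.08345936 0.0609704 ] [-0.11817184 -0.26775578 -0.24415889]
```

View pics/w4.png

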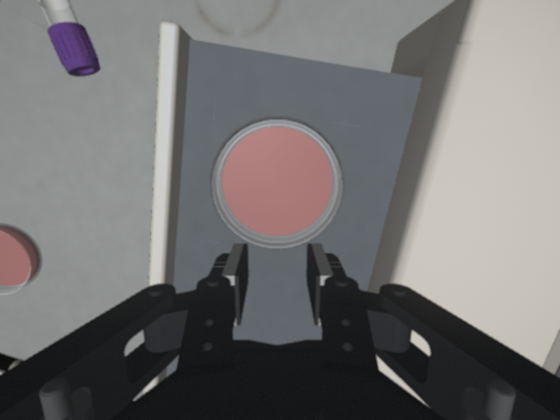

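The dish now fills the well circle at about (277,183), and its diameter has shrunk from 138 to 131 px, so it appears to have dropped. I'll check with depth from the wrist and top cameras.

Run:
```python
from h import *
s=sense(); p=s["position"]
move_l([*(p[:2]-u*.015),zp],R,feed=.06); move_l([*(p[:2]-u*.015),.12],R,feed=.15)
pose,d=snap("wrist","w5.png")
cc=proj("wrist",[[*well,.041]],pose)[0]; print(cc)
im=cv2.imread("pics/w5.png").astype(int)
m=(im[:,:,2]-im[:,:,1]>20); n,l,st,ce=cv2.connectedComponentsWithStats(m.astype(np.uint8))
k=l[int(cc[1]),int(cc[0])]; print(st[k],ce[k])
v,uu=np.nonzero((l==k)&(d>0)); o,dd=ray("wrist",np.c_[uu,v],pose); P=o+dd*d[v,uu][:,None]
A=np.c_[P[:,:2]-P[:,:2].mean(0),np.ones(len(P))]; print("plane",np.linalg.lstsq(A,P[:,2],rcond=None)[0],P.mean(0))
_,dt=snap("top","t5.png"); print(sense()["time_s"])
i=cv2.imread("pics/w5.png"); cv2.imwrite("pics/w5c.png",i)
```

```text
[277.97429472 148.59960885]
[ 237  104   82   83 5328] [277.48216967 144.79204204]
plane [-0.00016365 -0.00034781  0.04117911] [0.55362251 0.12417666 0.04117911]
10.55
```

View pics/w5.png

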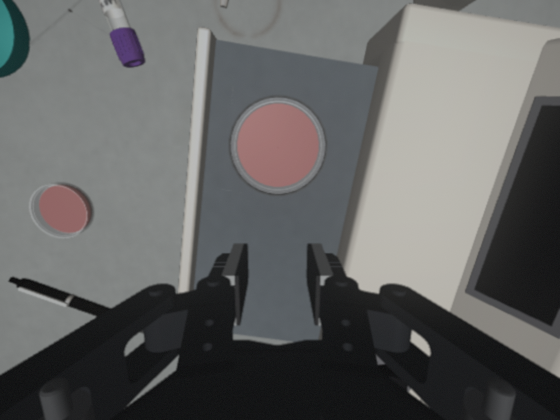

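The depth plane is flat (slopes below 0.001) with the top at 41.2 mm, i.e. the underside at 25 mm: the dish is in its well. Next I'll push the tray with closed fingers.

Run:
```python
from h import *
w=np.array([.5537,.1235]); pm=w-.055*X-.045*Y; print("panel",pm)
print(onz("top",[[183,244],[201,241],[292,250]],.01))
p=sense()["position"]; move_l([*p[:2],.2],None,feed=.2)
command_gripper(0)
st=pm-.04*X
for sg in(-1,1):
    Rq=att(sg*X); q=[inverse_kinematics([*(pm+a*X),.052],Rq) for a in(-.04,.1)]; print(sg,[None if x is None else x.round(2) for x in q])
```

```text
panel [0.49031993 0.09136019]
[[ 0.45313946  0.22757165  0.01      ]
 [ 0.46054401  0.18345735  0.01      ]
 [ 0.43858281 -0.0376094   0.01      ]]
-1 [array([-0.48,  0.44,  0.21,  2.21, -0.18,  0.51,  1.23]), array([-0.34,  0.59,  0.21,  1.91, -0.19,  0.66,  1.33])]
1 [array([-0.96,  0.58,  0.85,  2.23, -0.76,  0.64, -1.34]), array([-0.79,  0.76,  0.86,  1.93, -0.79,  0.83, -1.28])]
```

Run:
```python
from h import *
w=np.array([.5537,.1235]); pm=w-.055*X-.045*Y; Rq=att(-X); st=pm-.04*X
movep([*st,.18],Rq); move_l([*st,.052],Rq,feed=.12)
snap("top","t6.png")
print(move_l([*(pm+.06*X),.052],Rq,feed=.04,until_force=15))
s=sense();print(s["time_s"],s["position"],(s["position"][:2]-pm)@X,s["wrist_force"])
snap("top","t7.png");snap("side","s7.png")
a,b=[cv2.imread(f"pics/{k}.png")[95:285,180:370] for k in("t6","t7")]
cv2.imwrite("pics/t67.png",cv2.resize(np.hstack([a,b]),None,fx=2.1,fy=2.1))
```

```text
False
16.475 [0.54888282 0.07843188 0.0520492 ] 0.05997291371342926 [-2.35320846 -0.18038868 -1.45369333]
```

View pics/t67.png

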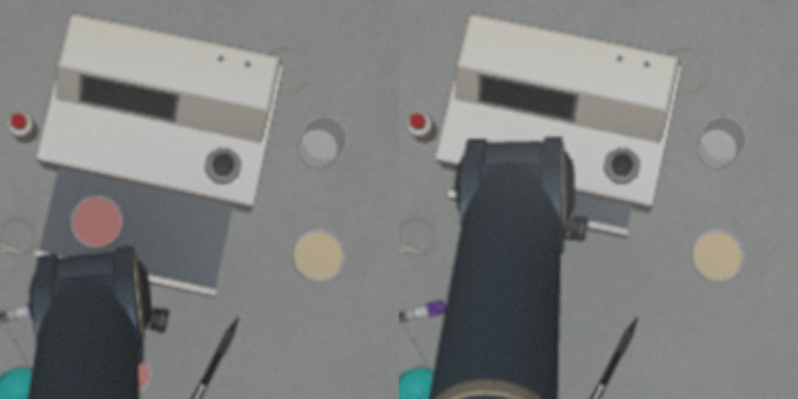

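View pics/s7.png

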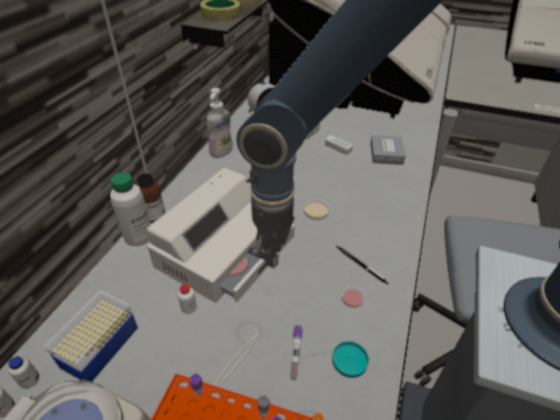

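The tray is about two thirds in, with 2.4 N of push and the dish still in the well. I'll continue to the end stop.

Run:
```python
from h import *
w=np.array([.5537,.1235]); pm=w-.055*X-.045*Y
print(move_l([*(pm+.108*X),.052],None,feed=.03,until_force=12))
s=sense();print(s["time_s"],s["position"],(s["position"][:2]-pm)@X,s["wrist_force"])
sleep(.2); print(sense()["wrist_force"])
p=s["position"]; move_l([*(p[:2]-.03*X),.052],None,feed=.08); move_l([*(p[:2]-.03*X),.2],None,feed=.2)
Rq=att(-X); k=np.array([.6118,-.0205])
movep([*(k-.12*X),.2],Rq)
pose,d=snap("wrist","w8.png"); snap("side","s8.png"); snap("top","t8.png"); print(pose,sense()["time_s"])
a=cv2.imread("pics/t8.png")[95:245,180:370];b=cv2.imread("pics/s8.png")[165:315,140:330]
cv2.imwrite("pics/t8c.png",cv2.resize(np.hstack([a,b]),None,fx=2.1,fy=2.1))
```

```text
True
17.5667 [0.57513496 0.07251915 0.05123999] 0.08688231790071162 [0.41553253 0.25563745 0.2834466 ]
[ 0.05056328 -0.47392295 -0.10168506]
(array([0.49346091, 0.00427653, 0.19902643]), array([[-2.02823478e-03, -9.76197620e-01,  2.16873451e-01],
       [-1.11571693e-04,  2.16874117e-01,  9.76199572e-01],
       [-9.99997937e-01,  1.95576498e-03, -5.48787647e-04]])) 19.7583
```

View pics/t8c.png

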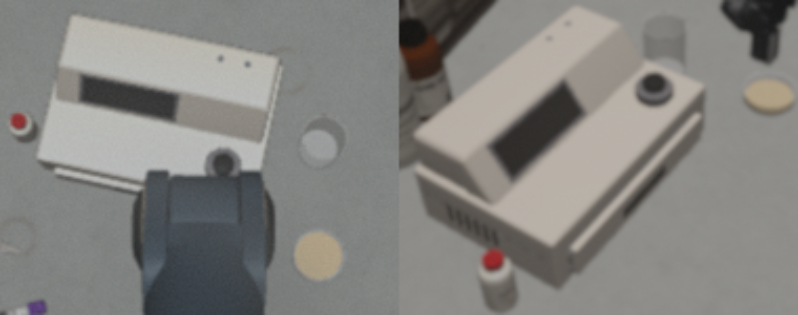

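View pics/w8.png

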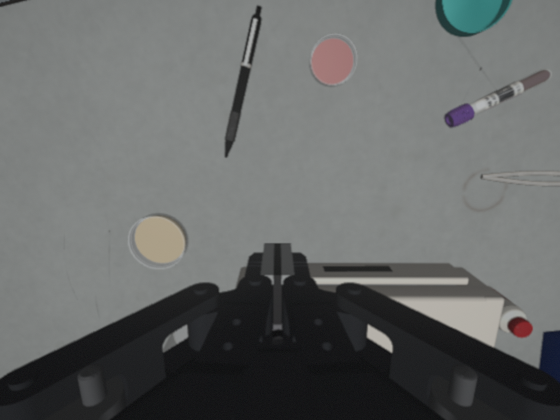

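The panel now sits close to the front face. I'll measure the remaining gap: panel outer top edge at 49 mm against the front face edge at 72 mm.

Run:
```python
import cv2
i=cv2.imread("pics/s8.png"); cv2.imwrite("pics/s8c.png",cv2.resize(i[195:305,190:330],None,fx=5.4,fy=5.4,interpolation=cv2.INTER_CUBIC))
```

```text
(no output)
```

View pics/s8c.png

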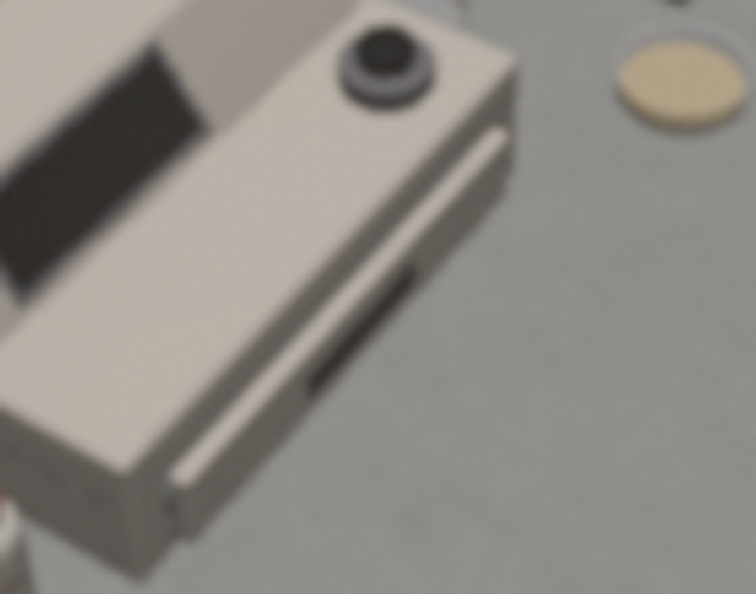

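Run:
```python
from h import *
g=lambda a:(np.array(a,float)+.5)/5.4-.5+[190,195]
A=onz('side',g([[188,488],[507,140]]),.049); B=onz('side',g([[130,472],[515,60]]),.072); C=onz('side',g([[178,475],[497,128]]),.049)
print(A,B,C); n=X
for q in(A,B,C): print((q[:,:2]@X).round(4))
i=cv2.imread("pics/t8.png"); cv2.imwrite("pics/t8d.png",cv2.resize(i[155:195,185:265],None,fx=9,fy=9,interpolation=cv2.INTER_CUBIC))
```

```text
[[ 0.60827492  0.17255493  0.049     ]
 [ 0.5643694  -0.0287855   0.049     ]] [[ 0.61967841  0.18884929  0.072     ]
 [ 0.56926506 -0.05074084  0.072     ]] [[ 0.61388871  0.16872771  0.049     ]
 [ 0.57048048 -0.03396761  0.049     ]]
[0.557  0.5574]
[0.5647 0.5669]
[0.5633 0.5645]
```

View pics/t8d.png

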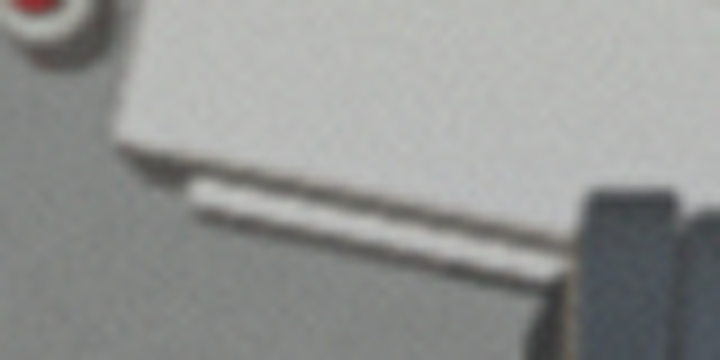

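The outer face stands about 8.5 mm ahead of the front face, which fits a shut 8 mm panel. Since the required tolerance is 4 mm, I'll push a second time to confirm the hard stop.

Run:
```python
from h import *
pm=np.array([.5537,.1235])-.055*X-.045*Y; Rq=att(-X); st=pm+.06*X
movep([*st,.16],Rq); move_l([*st,.052],None,feed=.12)
print(move_l([*(pm+.11*X),.052],None,feed=.03,until_force=20))
s=sense();print(s["time_s"],s["position"],(s["position"][:2]-pm)@X,s["wrist_force"])
p=s["position"]
move_l([*(p[:2]-.03*X),.052],None,feed=.08); move_l([*(p[:2]-.03*X),.16],None,feed=.2)
```

```text
True
22.375 [0.57523645 0.0725066  0.05046016] 0.0869841400445734 [ 0.64856477  0.09716798 -0.04270642]
```

The stop came at the same place (0.1 mm apart) at 20 N, so the tray is shut. Now the key.

Run:
```python
from h import *
Rq=att(-X); k=np.array([.611,-.0185])
p=sense()["position"]; movep([*(k-.03*X),.17],Rq); move_l([*k,.14],None,feed=.1)
snap("side","s9.png"); snap("top","t9.png")
print(move_l([*k,.108],None,feed=.015,until_force=2))
s=sense();z=s["position"][2];print(s["time_s"],s["position"],s["wrist_force"])
i=cv2.imread("pics/s9.png"); cv2.imwrite("pics/s9c.png",cv2.resize(i[150:300,180:380],None,fx=4,fy=4,interpolation=cv2.INTER_CUBIC))
```

```text
True
26.1417 [ 0.61096612 -0.01847895  0.11700364] [ 0.57263322 -0.34379136  2.46885446]
```

View pics/s9c.png

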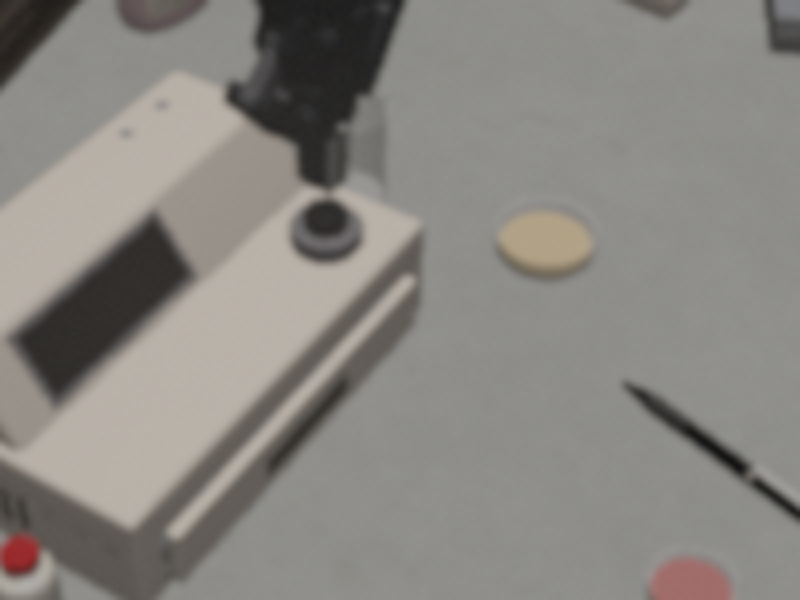

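The fingertips are above the key, and contact came at tip z = 92 mm (the key's top face is about 94). I'll press further, reading the force, then release.

Run:
```python
from h import *
p=sense()["position"]
for z in(.115,.113,.111,.109):
    r=move_l([*p[:2],z],None,feed=.015,until_force=12); sleep(.15); s=sense(); print(z,r,s["position"][2].round(4),s["wrist_force"].round(2))
    if s["wrist_force"][2]>9: break
sleep(.2)
move_l([*p[:2],.15],None,feed=.06)
move_l([*(p[:2]-.1*X),.22],None,feed=.2)
q=p[:2]-.1*X
movep([.45,-.15,.25],att(-X)); 
_,d=snap("top","t10.png"); snap("side","s10.png"); s=sense(); print(s["time_s"],s["wrist_force"])
a=cv2.imread("pics/t10.png")[95:285,180:370];b=cv2.imread("pics/s10.png")[165:355,150:340]
cv2.imwrite("pics/t10c.png",cv2.resize(np.hstack([a,b]),None,fx=2.1,fy=2.1))
```

```text
0.115 False 0.1151 [-0.93  0.63  3.78]
0.113 False 0.1131 [-1.24 -0.72  5.97]
0.111 True 0.1131 [-2.33  0.24  5.73]
0.109 True 0.1131 [-0.94 -0.18  5.67]
30.2417 [ 1.05825354  0.87689173 -0.07952515]
```

View pics/t10c.png

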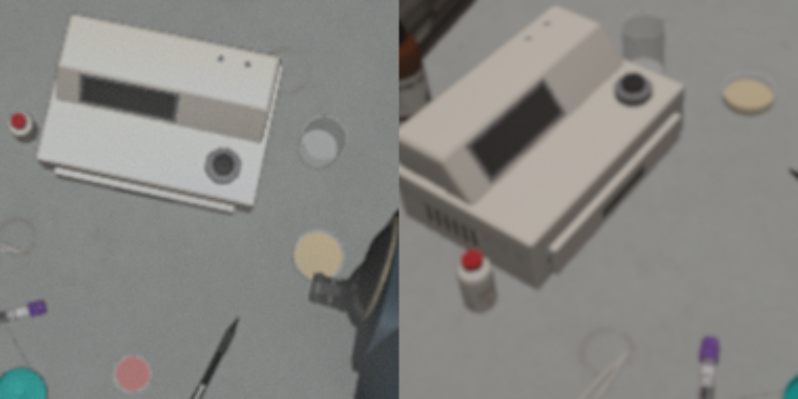

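The force rose from 2.5 to 6 N and then hit a hard bottom, so the key was fully down. I'll check that it came back up.

Run:
```python
from h import *
for k in range(2):
    _,d=snap("top","t11.png"); _,ds=snap("side","s11.png")
    for n,D in(("top",d),("side",ds)):
        c=proj(n,[[.611,-.0185,.094]])[0]; x,y=np.round(c).astype(int)
        vv,uu=np.mgrid[y-4:y+5,x-4:x+5]; o,dd=ray(n,np.c_[uu.ravel(),vv.ravel()]); P=o+dd*D[vv,uu].reshape(-1,1)
        print(n,c.round(1),np.round(P[:,2].reshape(9,9)*1000).astype(int)[::2].tolist())
D0=np.load("pics/side0.npy"); c=proj("side",[[.611,-.0185,.094]])[0]; x,y=np.round(c).astype(int)
vv,uu=np.mgrid[y-4:y+5,x-4:x+5]; o,dd=ray("side",np.c_[uu.ravel(),vv.ravel()]); P=o+dd*D0[vv,uu].reshape(-1,1)
print("side0",np.round(P[:,2].reshape(9,9)*1000).astype(int)[::2].tolist())
a,b=[cv2.imread(f"pics/{k}.png")[185:235,230:290] for k in("s8","s11")]
cv2.imwrite("pics/k.png",cv2.resize(np.hstack([a,b]),None,fx=6,fy=6,interpolation=cv2.INTER_CUBIC))
```

```text
top [284.8 173.7] [[85, 90, 94, 94, 95, 94, 92, 92, 93], [94, 92, 90, 90, 92, 94, 92, 93, 96], [92, 93, 92, 94, 97, 92, 96, 96, 94], [86, 88, 96, 87, 90, 96, 96, 99, 92], [86, 86, 86, 88, 89, 92, 86, 86, 84]]
side [261.3 202.6] [[73, 73, 92, 94, 94, 95, 94, 94, 73], [94, 95, 94, 95, 94, 95, 94, 95, 95], [94, 95, 94, 96, 94, 94, 94, 93, 93], [91, 92, 93, 96, 94, 95, 95, 92, 92], [84, 89, 89, 88, 88, 88, 89, 88, 88]]
top [284.8 173.7] [[84, 90, 95, 95, 93, 99, 98, 94, 95], [93, 94, 97, 99, 93, 94, 95, 93, 94], [91, 97, 93, 96, 92, 96, 97, 92, 95], [84, 89, 95, 91, 96, 94, 91, 91, 92], [78, 83, 85, 80, 90, 85, 84, 88, 83]]
side [261.3 202.6] [[73, 72, 95, 95, 94, 94, 93, 97, 73], [94, 93, 95, 95, 93, 96, 96, 96, 94], [94, 95, 93, 94, 93, 93, 95, 95, 95], [93, 93, 93, 95, 92, 95, 93, 92, 93], [82, 86, 89, 89, 88, 90, 90, 89, 89]]
side0 [[72, 72, 93, 94, 94, 93, 95, 95, 72], [95, 94, 95, 95, 94, 95, 95, 96, 94], [93, 93, 94, 94, 94, 94, 95, 93, 95], [92, 93, 93, 93, 95, 94, 93, 92, 91], [86, 89, 88, 89, 90, 89, 89, 90, 86]]
```

View pics/k.png

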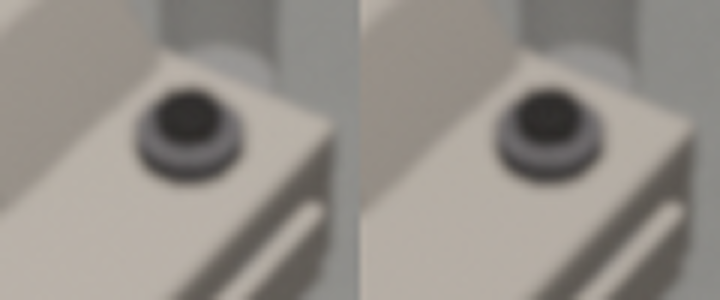

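The before (left) and after (right) crops match: the key is up at 94 mm as at the start, and the panel is unchanged and shut. I'm handing in.

Run:
```python
from h import *
finish_job(); print(sense()["time_s"])
```

```text
the job is handed in; nothing more can be done
the job is handed in; nothing more can be done
```

The dish is in its well, the tray is shut, and the start key was pressed and has come back up. I handed the job in at about 30 s on the robot's clock. No verdict is reported.

- **Dish:** I pushed it across the deck with two slightly open fingertips, without lifting it. Wrist depth afterwards showed its top level at 41.2 mm, so the underside is at 25 mm on the well floor. Its centre was within about 2 mm of the well centre as I had measured it.
- **Tray:** I pushed it to its stop and then pushed again. Both pushes stopped at the same place to within 0.1 mm (thresholds 12 N and 20 N). The panel's outer face stands about 8.5 mm ahead of the housing, which fits the shut 8 mm panel to within the roughly 2 mm calibration.
- **Key:** The force rose to about 6 N and then met a hard bottom. After release its top is back at 94 mm, as at the start.
- **Not checked:** I could not see the dish once the tray was shut; I last saw it in its well with the tray about two thirds in.
- **Bystanders:** Those in view in the last pictures look unmoved. I compared them only by eye.
- **Disagreement:** The cameras differed by 2–4 mm on some positions, such as the key and the well. I used the wrist camera's values for the push and averaged the readings for the key.

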